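# Load a cavity slide from the warming plate into the slide scanner

### The job

Load the single-cavity glass slide from the warming plate into the slide scanner: touch down on it slowly, bear down only lightly and slide it along the plate until its frosted end juts well out over the plate's front edge, pinch that overhanging end by its two long edges and lift it off. Then feed the clear end into the scanner's run-out carrier, under the two lips and fully home against the end stop, lying flat, and let go. It is glass: never press it hard against the plate or the carrier, do not drop it, and leave the other slides and everything else where they are.

Things in the scene. Friction and masses are not known exactly. Their poses are not given: they have to be found in the camera images.
- slide: the single-cavity glass slide: 76 x 26 x 3 mm, 12 to 21 g, clear, one round 17 mm cavity 8 mm from the middle towards the clear end, white frosted strip over the last 19 mm of the other end; origin at the middle of its underside; x along its length, frosted end at -x, z up. The frosted end faces the plate's front edge within 0.1 rad of square.
- slide_frost (a point): middle of the outer edge of the single-cavity slide's frosted end, on the underside, 38 mm from the slide's middle. Glass is slippery on plate and carrier (friction about 0.3), fingers grip it better. Plate and carrier are rigid: touching down or running against the stop faster than about 3 mm per second knocks the glass hard. It would tip off the plate if its middle passed the edge
- slide_two: bystander on the plate: slide of the same size with two cavities; origin at the middle of its underside; x along its length, frosted end at -x, z up
- slide_plain: bystander on the plate: slide of the same size with no cavity; origin at the middle of its underside; x along its length, frosted end at -x, z up. The three slides lie side by side about 50 mm apart, in any order
- warmer: slide warming bench, fixed: level rigid black hotplate 200 mm deep (x) x 320 mm wide (y), 8 mm thick, the case under it 8 mm further back. Origin at the middle of its underside, 60 mm below the plate's top; screw feet hold this 0 to 6 mm above the bench. A control box with a knob (top at z = 72 mm) lies at its -y end, y = -160 to -235 mm
- plate_edge (a point): middle of the top of the hotplate's straight front edge (the robot's side): x = -100, y = 0, z = 60 mm of the warmer's frame. The space before and below this edge is free
- scanner: slide scanner, fixed: white case 300 x 270 x 235 mm, slide carrier run out in front. Origin 50 mm below the middle of the carrier's front edge, 0 to 6 mm above the bench (screw feet); x points into the scanner, as the slide is fed. Carrier bed level, rigid, 56 mm wide, 7 mm thick, top at z = 50 mm, from the front edge at x = 0 (free space before and below) to the case at x = 105 mm
- mouth (a point): middle of the carrier's guide at the bed's surface, where rails and lips begin: x = 12, y = 0, z = 50 mm of the scanner's frame. Rails 29 mm apart run from here to x = 54 mm, with two lips over them 22 mm apart, undersides 6.5 mm and tops 9.5 mm above the bed; before it the bed is open above and flared side walls 6.5 mm high narrow from about 33 mm at x = 0
- stop (a point): foot of the carrier's rigid end stop (9.5 mm high), in the middle of the bed's surface: x = 48, y = 0, z = 50 mm of the scanner's frame. A slide that is home has its middle at x = 10 mm, and its frosted end is 28 mm out in front of the carrier's edge
- petri_dish: bystander: covered glass dish, 62 mm across, 16 mm high
- bottle_a: bystander: clear reagent bottle, 72 mm across, 165 mm high
- bottle_b: bystander: amber reagent bottle, 60 mm across, 145 mm high
- slide_box: bystander: grey slide box 100 x 205 x 37 mm
- tweezers: bystander: steel tweezers, 110 mm long, lying on the bench
Not all that is in view belongs to the job. What is shaped like the slide but yellow is not meant.

How it is judged:
By the outcome, as a careful person would: the job done as asked, in the order asked, and still so for the second after the job is handed in, with the robot touching nothing.
It also fails if it takes over 67 s, if anything falls off the work surface, if the arm or the gripper's body presses on something with over 40 N, if the wrist force passes 120 N, or if a joint passes its speed limit or range.

### The arm

A 6-joint arm with a two-finger parallel gripper is mounted at the origin on the work surface. World frame = base frame: x ahead of the robot, y to its left, z up, the work surface at z = 0. Lengths are in m, angles in rad, forces in N, time in s.
With the tool pointing down it reaches from about 0.3 to 1 m from the base axis. Payload 5.1 kg.
Tool frame: the origin (TCP) lies at the very end of the fingers, on their centre line; the grasp point (between the pads) lies 19 mm behind it; z points along the fingers, y is the line along which they close (so a half turn about z gives the same grasp; the last joint's range is limited). The gripper opens to 95 mm and grips with 3 to 60 N. Pads are 20 mm wide; open, the fingers measure 119 mm over their backs; the gripper's body (75 mm by 180 mm) begins 59 mm behind the grasp point.
Start: joints at [-1.189, 0.124, 1.65, -0, 1.367, -0.083], TCP at [0.291, -0.581, 0.176] pointing down, gripper open.
Joint ranges: [-2.61, 2.61], [-1.02, 2.33], [0.03, 2.71], [-1.35, 4.49], [0.32, 2.68], [-2.91, 2.91]. Speed limits (rad/s): [2.57, 2.57, 3.14, 3.14, 3.14, 3.14].

### API

Orientations are given as a 3x3 rotation matrix whose columns are the frame's x, y, z axes.
In Python, from station import r, ungrasp, close_gripper, solver, viewer, order, get_time, get_qpos, get_qd, get_joint_torque, get_tcp_pos, get_eef_rot, get_ft_force, get_moment, get_finger_gap, get_finger_force gives the robot as it stands. Calls block until the motion is done:
- r.goto(position, orientation): joint-space move of the TCP to a pose.
- r.servo_line(position, rotation=None, max_speed=0.15, contact_N=None): straight line of the TCP; rotation=None keeps the orientation; max_speed is the mean speed in m/s. With contact_N (N) it stops when the force on the tool has changed by that much, and returns True; else False.
- r.move_joints(angles): joint-space move.
- ungrasp() and close_gripper(): open the fingers fully, or close them until they stop; the grip force is fixed at half the most.
- r.pause(seconds).
- solver.inverse_kinematics(position, orientation): joint angles nearest the present ones, or None.
- viewer.snapshot(name): name is "side" or "top" or "wrist"; returns the picture (384x512x3 uint8, blue, green, red); there is no depth.
- viewer.camera_info(name): a dict with "mtx" (3x3 intrinsics, pixels), "eye" and "rotation" of the camera in the world; the wrist camera has in their place "T_tool_cam" (4x4, takes a point from camera to tool coordinates, whose origin is the TCP and whose axes are the flange's). Camera axes: x right, y up, looking along -z (the intrinsics and any distortion apply to the point x, -y, -z); pixel columns grow to the right and rows downward; lengths in m; the calibration is good to about 2 mm. A picture is of the moment at which its call begins: read the wrist's pose just before it. camera_info takes no time and is no camera call.
A pose or a line that the arm cannot do raises r.IKError and nothing moves.
- order.close_job(): hands the job in; it is judged then, once.
Readings, each from a call of its own:
- get_time(): time.
- get_qpos(): joint angles.
- get_qd(): joint speeds.
- get_joint_torque(): joint torques, N m.
- get_tcp_pos(): TCP position.
- get_eef_rot(): TCP orientation.
- get_ft_force(): force on the tool from outside, world axes, zero at the start.
- get_moment(): the same for the moment, N m.
- get_finger_gap(): finger opening in m.
- get_finger_force(): force on a finger pad.
Only numpy, scipy, OpenCV 4.12 (cv2) and the standard library are available. Lean on these libraries where they do the work, as an engineer would, in place of code of your own. Each camera call takes 0.05 s, during which the arm holds its last target. There are 200 camera calls.

## Working session

There is one attempt and no reset: what is moved stays moved. The work goes in short steps, each a Python script; the robot and the scene stay as the last script left them, time stands still between calls to the robot, and variables do not carry over. Pictures are saved under pics/ and viewed, at most 10 in all, crops included, and the job is handed in when it is done.

```bash
ls; mkdir -p pics; python3 - <<'E'
from station import *
import cv2,numpy as np
np.set_printoptions(precision=4,suppress=True)
for n in ("side","top"):
    cv2.imwrite(f"pics/{n}0.png",viewer.snapshot(n)); print(n,viewer.camera_info(n))
print(viewer.camera_info("wrist"),get_time(),get_tcp_pos(),get_eef_rot())
a=cv2.imread("pics/top0.png");b=cv2.imread("pics/side0.png")
cv2.imwrite("pics/c0.png",cv2.resize(a,(800,600),interpolation=cv2.INTER_CUBIC))
cv2.imwrite("pics/c1.png",cv2.resize(b,(800,600),interpolation=cv2.INTER_CUBIC))
E
```

```text
pics
side {'mtx': array([[419.4598,   0.    , 251.5473],
       [  0.    , 419.4598, 196.5326],
       [  0.    ,   0.    ,   1.    ]]), 'eye': array([0.4654, 0.7327, 0.8175]), 'rotation': array([[-0.9941,  0.0531, -0.0941],
       [-0.1057, -0.6575,  0.746 ],
       [-0.0222,  0.7516,  0.6593]])}
top {'mtx': array([[401.437 ,   0.    , 254.4488],
       [  0.    , 401.437 , 193.0583],
       [  0.    ,   0.    ,   1.    ]]), 'eye': array([ 0.4307, -0.0994,  1.1069]), 'rotation': array([[-0.0187,  0.9908, -0.1344],
       [-0.9998, -0.0193, -0.0036],
       [-0.0062,  0.1343,  0.9909]])}
{'mtx': array([[343.693 ,   0.    , 249.0667],
       [  0.    , 343.693 , 188.675 ],
       [  0.    ,   0.    ,   1.    ]]), 'T_tool_cam': array([[-0.0003,  0.9638,  0.2666,  0.0745],
       [ 1.    ,  0.0002,  0.0002, -0.0003],
       [ 0.0001,  0.2666, -0.9638, -0.2092],
       [ 0.    ,  0.    ,  0.    ,  1.    ]])} 0.1 [ 0.2911 -0.5805  0.1751] [[ 0.8939  0.4482 -0.0007]
 [ 0.4482 -0.8939  0.0018]
 [ 0.0001 -0.0019 -1.    ]]
```

View pics/c0.png

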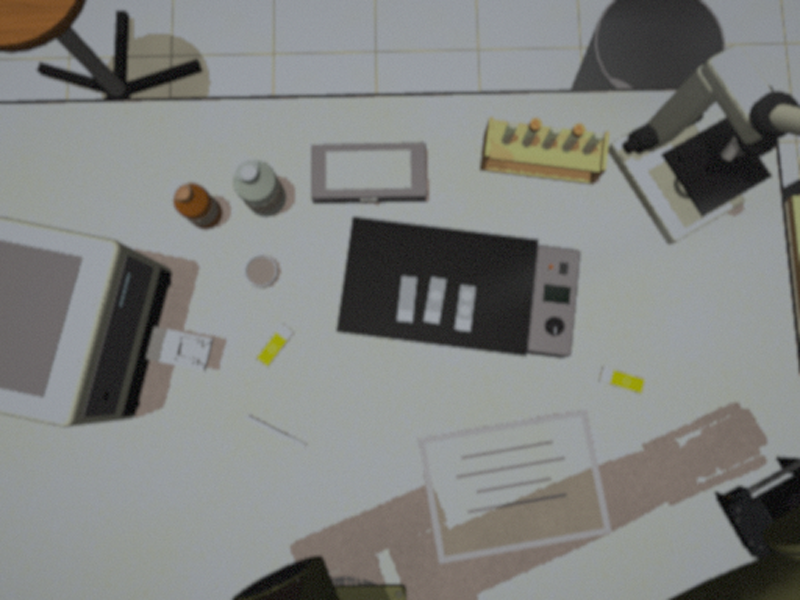

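View pics/c1.png

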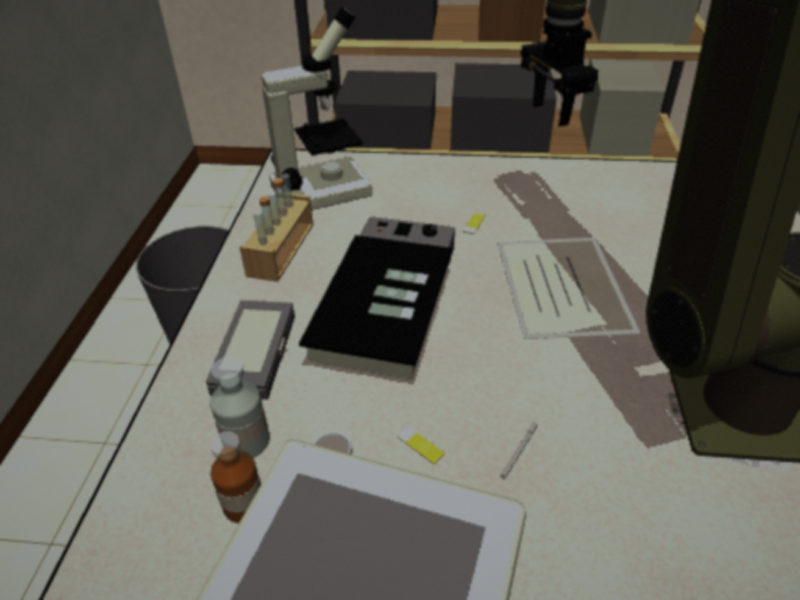

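Top view (800x600 scale): slides are at about (407,299), (435,300) and (465,308), the plate's front edge runs from (338,330) to (527,353), and the scanner carrier's front edge is at about (212,350), feeding towards +y. The side view shows the three slides side by side. Next I look closer with the wrist camera.

```bash
cat > h.py <<'E'
from station import *
import cv2,numpy as np
np.set_printoptions(precision=4,suppress=True)
def cam(name):
    c=viewer.camera_info(name)
    if name!="wrist": return c["mtx"],np.array(c["eye"]),np.array(c["rotation"])
    R=np.array(get_eef_rot());p=np.array(get_tcp_pos());T=np.array(c["T_tool_cam"])
    return c["mtx"],p+R@T[:3,3],R@T[:3,:3]
def ray(C,uv,z):
    K,e,R=C;d=R@np.array([(uv[0]-K[0,2])/K[0,0],-(uv[1]-K[1,2])/K[1,1],-1]);return e+d*(z-e[2])/d[2]
def proj(C,p):
    K,e,R=C;q=R.T@(np.array(p)-e);return np.array([K[0,2]+K[0,0]*q[0]/-q[2],K[1,2]-K[1,1]*q[1]/-q[2]])
def down(a):  # tool x axis at world angle a, z down
    c,s=np.cos(a),np.sin(a);return np.array([[c,s,0],[s,-c,0],[0,0,-1.]])
def shot(name,fn):
    C=cam(name);im=viewer.snapshot(name);cv2.imwrite(f"pics/{fn}.png",im)
    np.savez(f"pics/{fn}.npz",K=C[0],e=C[1],R=C[2]);return im,C
def load(fn):
    d=np.load(f"pics/{fn}.npz");return cv2.imread(f"pics/{fn}.png"),(d["K"],d["e"],d["R"])
E
python3 - <<'E'
from h import *
C=cam("top")
for n,u,z in (("s1",(407,299),.065),("s2",(435,300),.065),("s3",(465,308),.065),("eL",(338,330),.063),("eR",(527,353),.063),("car",(212,350),.053),("mouth",(188,347),.053),("yel",(275,348),0)):
    print(n,ray(C,np.array(u)*.64,z))
E
```

```text
s1 [ 0.5761 -0.1115  0.065 ]
s2 [ 0.5735 -0.1584  0.065 ]
s3 [ 0.559  -0.2082  0.065 ]
eL [0.5264 0.0048 0.063 ]
eR [ 0.4821 -0.3087  0.063 ]
car [0.4977 0.2179 0.053 ]
mouth [0.5035 0.2584 0.053 ]
yel [0.5024 0.1225 0.    ]
```

```bash
python3 - <<'E'
from h import *
r.goto([0.565,-0.16,0.14],down(-0.14)); shot("wrist","w1"); print(get_time())
r.goto([0.49,0.17,0.17],down(1.43)); shot("wrist","w2"); print(get_time(),get_tcp_pos(),get_qpos())
a=[cv2.resize(cv2.imread(f"pics/{f}.png"),(800,600),interpolation=cv2.INTER_CUBIC) for f in("w1","w2")]
cv2.imwrite("pics/w1b.png",a[0]);cv2.imwrite("pics/w2b.png",a[1])
E
```

```text
1.975
3.3083 [0.4904 0.1691 0.1699] [ 0.2287 -0.1662  1.9464 -0.0003  1.3616  0.3716]
```

View pics/w1b.png

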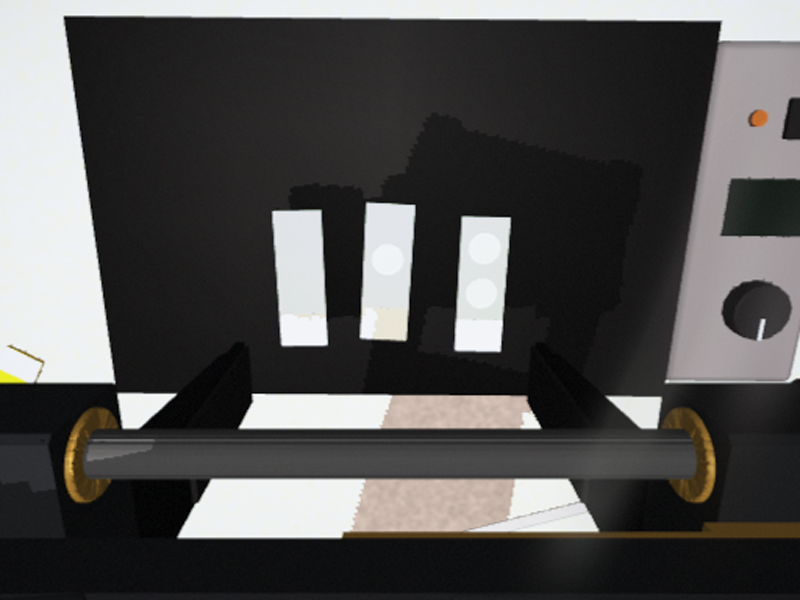

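View pics/w2b.png

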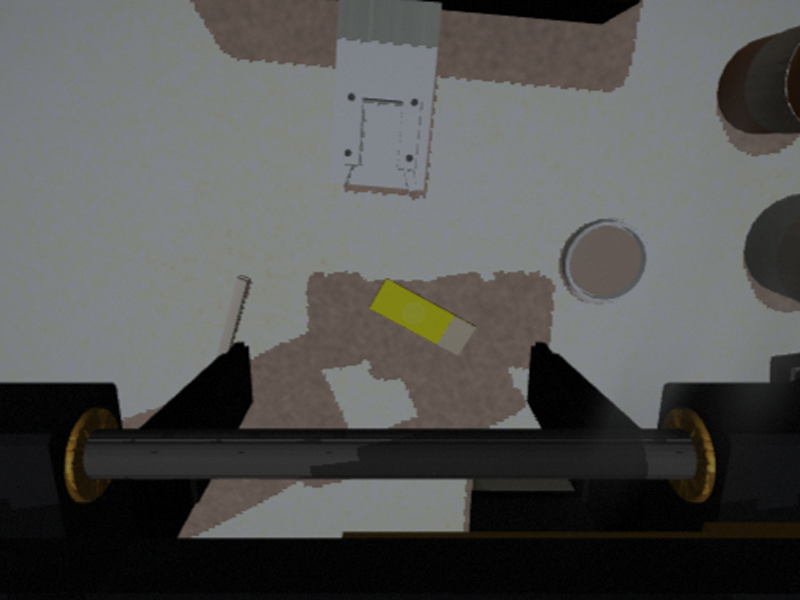

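The single-cavity slide is the middle one. In w1 its corners are (366,203), (415,205), (407,341) and (361,339), and the plate's edge is at about row 394. In w2 the carrier is at (385,130) with its front edge at about row 190, the screws at (351,97), (414,102), (348,153) and (409,158), and a yellow decoy below it. I'll measure the slide numerically and take a closer carrier view.

```bash
python3 - <<'E'
from h import *
im,C=load("w1");g=cv2.cvtColor(im,cv2.COLOR_BGR2GRAY)
m=((g>120)*255).astype(np.uint8); m[:, :60]=0; m[245:]=0
cs=[c for c in cv2.findContours(m,cv2.RETR_EXTERNAL,cv2.CHAIN_APPROX_NONE)[0] if 1500<cv2.contourArea(c)<6000]
for c in cs:
    b=cv2.boxPoints(cv2.minAreaRect(c)); P=np.array([ray(C,p,.066)[:2] for p in c[:,0,:].astype(float)+0.0])
    (cx,cy),wh,a=cv2.minAreaRect(P.astype(np.float32)); print(b.mean(0),"centre",cx,cy,wh,a)
# plate edge: last dark row in columns
pts=[]
for u in list(range(90,150,6))+list(range(165,240,6))+list(range(345,420,6)):
    col=g[225:262,u].astype(int); d=np.diff(col); k=d.argmax()
    if d[k]>40: pts.append((u,225+k+.5))
P=np.array([ray(C,p,.063)[:2] for p in pts]); vx,vy,x0,y0=cv2.fitLine(P.astype(np.float32),cv2.DIST_HUBER,0,1e-4,1e-4).ravel()
print("edge",len(P),x0,y0,vx,vy, "std",np.std((P-[x0,y0])@[-vy,vx]))
r.goto([0.495,0.215,0.13],down(1.43)); im,C=shot("wrist","w3")
cv2.imwrite("pics/w3b.png",cv2.resize(im[60:240,140:380],(800,600),interpolation=cv2.INTER_CUBIC)); print(get_time(),get_tcp_pos())
E
```

```text
[308.238  181.4552] centre 0.5592502951622009 -0.2103545367717743 (0.026425039395689964, 0.0755496472120285) 80.88541412353516
[192.0819 177.7279] centre 0.5762081146240234 -0.11340638250112534 (0.02636897750198841, 0.07598239928483963) 82.56412506103516
[246.848  173.3179] centre 0.573333740234375 -0.1601211279630661 (0.02637339197099209, 0.07551047205924988) 78.80531311035156
edge 23 0.5040532 -0.13053522 0.14961168 0.98874485 std 0.0003711133268622285
3.7083 [0.4952 0.2144 0.1296]
```

View pics/w3b.png

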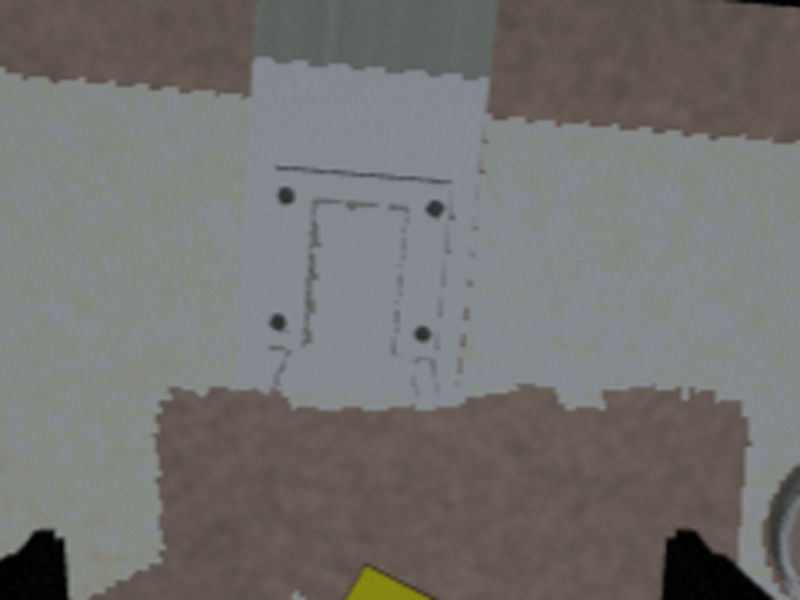

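```bash
python3 - <<'E'
from h import *
im,C=load("w3");g=cv2.cvtColor(im,cv2.COLOR_BGR2GRAY)
S=[]
for u,v in((286,195),(435,208),(278,322),(422,334)):
    x,y=int(140+u*.3),int(60+v*.3); w=255-g[y-4:y+5,x-4:x+5].astype(float); w=np.clip(w-np.median(w)-15,0,None)
    yy,xx=np.mgrid[y-4:y+5,x-4:x+5]; S.append(((w*xx).sum()/w.sum(),(w*yy).sum()/w.sum()))
P=np.array([ray(C,s,.0625) for s in S]);print(P)
x=(P[0]+P[1]-P[2]-P[3])/2; print("dx",np.linalg.norm(x),"dy",np.linalg.norm(P[0]-P[1]),np.linalg.norm(P[2]-P[3]),"ang",np.arctan2(x[1],x[0]), np.arctan2(*(P[1]-P[0])[1::-1])+np.pi/2,np.arctan2(*(P[3]-P[2])[1::-1])+np.pi/2,"mid",P.mean(0))
q=lambda u,v,z:ray(C,(140+u*.3,60+v*.3),z)
L=[q(313,200,.0625),q(305,345,.0625),q(408,208,.0625),q(396,355,.0625)]
print("lips",np.array(L),np.linalg.norm(L[0]-L[2]),np.linalg.norm(L[1]-L[3]))
print("front",q(290,405,.053),q(435,408,.053)); print("seam",q(276,168,.0625),q(450,182,.0625))
print("bedL",q(255,60,.053),q(243,385,.053),"R",q(494,78,.053),q(480,160,.053))
E
```

```text
[[0.483  0.2729 0.0625]
 [0.5174 0.265  0.0625]
 [0.4763 0.2434 0.0625]
 [0.5106 0.2356 0.0625]]
dx 0.030214500587119556 dy 0.035289261137479135 0.03518843406281292 ang 1.3461062147810123 1.3442921717439953 1.3484291207542927 mid [0.4968 0.2542 0.0625]
lips [[0.4895 0.2706 0.0625]
 [0.4822 0.2365 0.0625]
 [0.5114 0.2656 0.0625]
 [0.5039 0.2309 0.0625]] 0.022508791861135385 0.022368585559456415
front [0.4752 0.2198 0.053 ] [0.5119 0.2138 0.053 ]
seam [0.482  0.2791 0.0625] [0.522  0.2702 0.0625]
bedL [0.4803 0.3041 0.053 ] [0.4642 0.2267 0.053 ] R [0.5358 0.2921 0.053 ] [0.5304 0.2737 0.053 ]
```

The carrier axis is at angle 1.346, with its front-edge middle near (0.4905, 0.222). I'll touch the bed with closed fingers for its height, then the slide.

```bash
python3 - <<'E'
from h import *
ax=1.346;u=np.array([np.cos(ax),np.sin(ax),0]);O=np.array([.4905,.222,0])
close_gripper(); p=O-.003*u
r.goto([p[0],p[1],.09],down(ax)); r.servo_line([p[0],p[1],.066],max_speed=.06)
f0=np.array(get_ft_force())
h=r.servo_line([p[0],p[1],.046],max_speed=.004,contact_N=2)
print(h,get_tcp_pos(),get_ft_force(),f0,get_finger_gap(),get_time())
r.servo_line([p[0],p[1],.1],max_speed=.1)
# above slide
a=-.1955;s=np.array([np.cos(a),np.sin(a),0]);c=np.array([.5733,-.1601,0])
p=c+.026*s
r.goto([p[0],p[1],.12],down(a)); r.servo_line([p[0],p[1],.074],max_speed=.06); r.pause(.3)
print(get_tcp_pos(),get_ft_force(),get_time())
E
```

```text
False [0.4898 0.2191 0.046 ] [-0.3047  0.2648 -0.232 ] [-0.4463  0.2703  0.0498] 0.00044136307807889785 11.2083
[ 0.5991 -0.1653  0.0745] [0.356  0.193  0.7161] 14.6
```

```bash
python3 - <<'E'
from h import *
A,B=load("w3"),load("w2")
def ref(im,x,y):
    g=cv2.cvtColor(im,cv2.COLOR_BGR2GRAY);x,y=int(round(x)),int(round(y)); w=255-g[y-3:y+4,x-3:x+4].astype(float); w=np.clip(w-np.median(w)-15,0,None)
    yy,xx=np.mgrid[y-3:y+4,x-3:x+4]; return np.array(((w*xx).sum()/w.sum(),(w*yy).sum()/w.sum()))
def tri(C1,u1,C2,u2):
    d=lambda C,u:C[2]@np.array([(u[0]-C[0][0,2])/C[0][0,0],-(u[1]-C[0][1,2])/C[0][1,1],-1])
    d1,d2=d(C1,u1),d(C2,u2); t=np.linalg.lstsq(np.c_[d1,-d2],C2[1]-C1[1],rcond=None)[0]; return (C1[1]+t[0]*d1+C2[1]+t[1]*d2)/2
for a,b in zip(((286,195),(435,208),(278,322),(422,334)),((351,97),(414,102),(348,153),(409,158))):
    print(tri(A[1],ref(A[0],140+a[0]*.3,60+a[1]*.3),B[1],ref(B[0],b[0]*.64,b[1]*.64)))
u=np.array([np.cos(1.346),np.sin(1.346),0]);v=np.array([-u[1],u[0],0]);O=np.array([.4905,.222,0])
print("w2 front",[ray(B[1],(x*.64,y*.64),.053) for x,y in((346,187),(426,196))])
# intensity profile along the bed axis at y=0 and +-20 mm (z=.053)
for n,(im,C) in(("w3",A),("w2",B)):
  for yy in(-.022,0,.022):
    print(n,yy,[int(im[int(round(q[1])),int(round(q[0]))].mean()) for t in np.arange(-.016,.026,.002) for q in[proj(C,O+t*u+yy*v+[0,0,.053])]])
im=cv2.imread("pics/top0.png");C=cam("top")
print("top",[int(im[int(round(q[1])),int(round(q[0]))].mean()) for t in np.arange(-.016,.026,.002) for q in[proj(C,O+t*u+[0,0,.053])]])
E
```

```text
[0.4831 0.2729 0.064 ]
[0.5172 0.2652 0.0652]
[0.4765 0.2437 0.0647]
[0.5105 0.236  0.0644]
w2 front [array([0.4715, 0.2241, 0.053 ]), array([0.5182, 0.212 , 0.053 ])]
w3 -0.022 [91, 92, 88, 88, 98, 96, 98, 135, 137, 127, 137, 137, 136, 138, 138, 138, 139, 138, 137, 137, 138]
w3 0 [90, 89, 88, 90, 86, 89, 134, 134, 135, 136, 138, 136, 138, 136, 138, 137, 138, 137, 139, 138, 137]
w3 0.022 [90, 91, 89, 90, 90, 86, 92, 118, 137, 136, 137, 137, 137, 137, 136, 135, 122, 137, 138, 138, 135]
w2 -0.022 [134, 133, 131, 132, 134, 105, 88, 88, 122, 134, 124, 133, 132, 132, 133, 133, 133, 132, 130, 132, 132]
w2 0 [130, 132, 131, 130, 130, 129, 124, 88, 110, 133, 135, 134, 134, 133, 133, 134, 134, 133, 134, 133, 133]
w2 0.022 [131, 130, 133, 132, 131, 132, 130, 130, 132, 133, 133, 133, 132, 134, 133, 132, 134, 133, 134, 133, 134]
top [118, 117, 117, 117, 117, 115, 115, 114, 105, 114, 123, 147, 158, 160, 160, 159, 160, 159, 159, 159, 159]
```

```bash
python3 - <<'E'
from h import *
im,C=shot("wrist","w4"); t=np.array(get_tcp_pos());R=np.array(get_eef_rot())
print(get_finger_gap(),proj(C,t),[proj(C,t+R@np.array([s,w,0])) for s in(.01,-.01) for w in(.012,-.012)])
big=cv2.resize(im[150:330,130:370],(800,600),interpolation=cv2.INTER_CUBIC)
cv2.imwrite("pics/w4b.png",cv2.convertScaleAbs(big,alpha=1.3,beta=20))
E
```

```text
0.000615292970451553 [248.9764 213.4459] [array([267.8083, 198.6146]), array([230.1352, 198.6211]), array([267.3703, 227.9187]), array([230.5924, 227.9243])]
```

View pics/w4b.png

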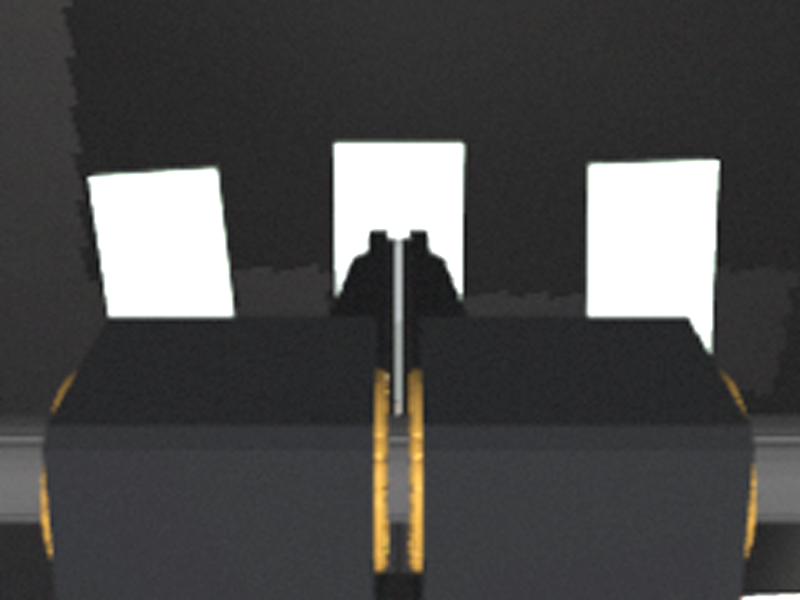

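w4 shows the closed fingertips over the middle slide: tips at crop (399,232), slide columns 333–464, clear end at row 142. Lateral aim is good. Along tool x the tip appears about 5 mm nearer the robot than the calibration says, so I'll allow for that bias. Next I shift forward and touch down slowly.

```bash
python3 - <<'E'
from h import *
a=-.1955;s=np.array([np.cos(a),np.sin(a),0]);c=np.array([.5733,-.1601,0])
p=c+.036*s
r.servo_line([p[0],p[1],.0745],down(a),max_speed=.04); r.servo_line([p[0],p[1],.0708],max_speed=.01); r.pause(.2)
f0=np.array(get_ft_force())
h=r.servo_line([p[0],p[1],.0608],max_speed=.0015,contact_N=1.2)
print(h,get_tcp_pos(),np.array(get_ft_force())-f0,f0,get_time())
for i in range(3): r.pause(.1);print(get_tcp_pos(),np.array(get_ft_force())-f0)
np.savez("st.npz",f0=f0,z=get_tcp_pos()[2])
E
```

```text
False [ 0.6086 -0.1671  0.0608] [-0.4355  0.5678  0.5017] [-0.0602 -0.987   0.0249] 19.25
[ 0.6086 -0.1671  0.0608] [ 0.1313  1.0001 -0.2215]
[ 0.6086 -0.1671  0.0608] [-0.5112 -0.3834 -0.8715]
[ 0.6086 -0.1671  0.0608] [-0.7398  1.2856  1.1127]
```

```bash
python3 - <<'E'
from h import *
im,C=shot("wrist","w5"); t=np.array(get_tcp_pos());R=np.array(get_eef_rot())
for d in(0,.01,.02): print(d,[proj(C,t+R@np.array([x,0,-d])) for x in(0,.005,.01)])
big=cv2.resize(im[150:330,130:370],(800,600),interpolation=cv2.INTER_CUBIC)
cv2.imwrite("pics/w5b.png",big)
im,C=shot("side","s5");q=proj(C,t);print(q);x,y=q.astype(int)
cv2.imwrite("pics/s5b.png",cv2.resize(im[max(0,y-75):y+45,max(0,x-80):x+80],(800,600),interpolation=cv2.INTER_CUBIC));print(x,y)
E
```

```text
0 [array([248.9804, 213.3757]), array([248.9772, 206.0021]), array([248.974 , 198.5387])]
0.01 [array([248.9729, 218.8255]), array([248.9695, 211.1488]), array([248.9661, 203.3743])]
0.02 [array([248.9647, 224.7947]), array([248.9611, 216.7894]), array([248.9574, 208.6771])]
[240.7393 185.7118]
240 185
```

View pics/s5b.png

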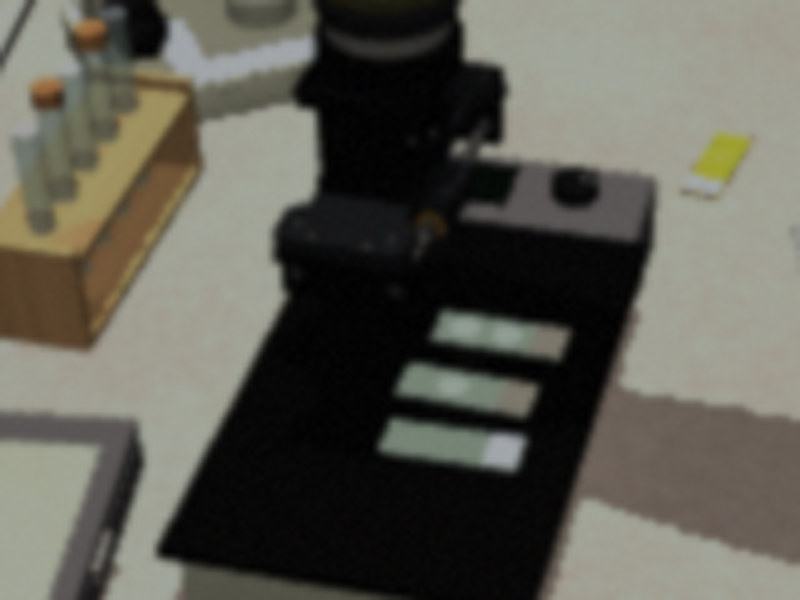

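View pics/w5b.png

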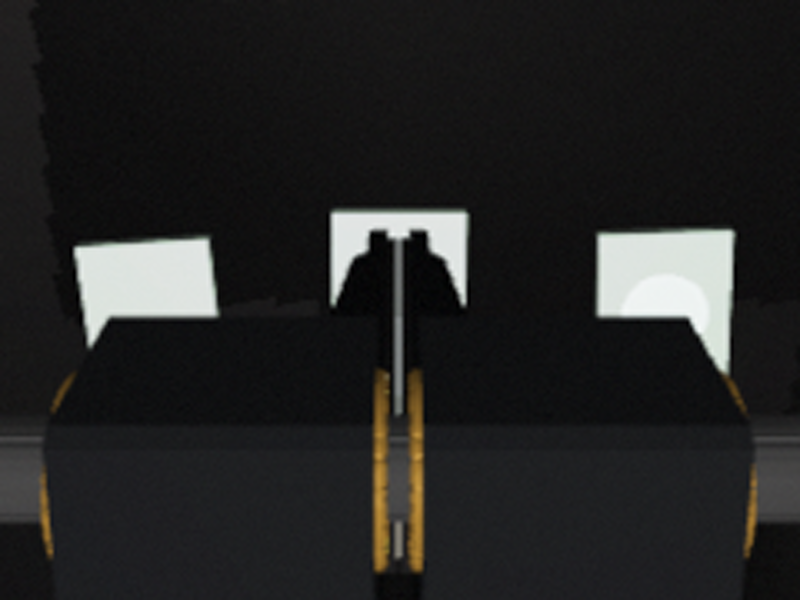

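Neither view shows contact, and the forces confirm it: the closed tips end above the nominal TCP. I'll keep descending slowly in small timed steps.

```bash
python3 - <<'E'
from h import *
p=np.array(get_tcp_pos()); p=np.array([.6086,-.1671,.0608])
for k in range(5):
    t=get_time(); p[2]-=.002
    h=r.servo_line(p,max_speed=.0015,contact_N=1.6)
    f=[]
    for i in range(4): r.pause(.02); f.append(get_ft_force())
    print(h,get_tcp_pos()[2],np.mean(f,0),get_time()-t)
    if h or abs(np.mean(f,0)[2])>1.2: break
print(get_time(),get_moment(),np.abs(get_joint_torque()).max())
E
```

```text
False 0.05881460925539872 [-0.0458  0.1393  0.3717] 0.883300000000002
False 0.05684809536138582 [ 0.0575 -0.1295 -0.0165] 0.8833999999999982
False 0.054801724136732725 [-0.359  -0.3663  0.3328] 0.883300000000002
False 0.052837117440955414 [-0.3125 -0.198   0.0717] 0.8832999999999984
False 0.050830480671176466 [-0.0983  0.0808  0.1093] 0.8834000000000017
24.0667 [ 0.0076 -0.0013 -0.0412] 41.91529870033264
```

```bash
python3 - <<'E'
from h import *
a=-.1955;s=np.array([np.cos(a),np.sin(a),0]);c=np.array([.5733,-.1601,0])
p=c+.029*s
r.servo_line([p[0],p[1],.0515],max_speed=.04); r.pause(.1); t=get_time()
f0=np.mean([get_ft_force() for i in range(3)],0)
h=r.servo_line([p[0],p[1],.037],max_speed=.0014,contact_N=1.3)
f=[]
for i in range(6): r.pause(.03); f.append(get_ft_force())
print(h,get_tcp_pos(),np.mean(f,0),np.std(f,0),get_time()-t)
im,C=shot("wrist","w6"); g=im.max(2)[150:330,245:254].astype(int); print(g.min(1)[40:110], get_time())
print(im[190:225,235:265:6].max(2).T)
E
```

```text
False [ 0.6018 -0.1658  0.037 ] [ 0.1583 -0.013   0.007 ] [0.2777 0.5969 0.375 ] 5.183299999999999
[ 19  19  19  18  19  19  19  18  19  17  18  17  18  16  15  17  17  17
  17  16  17  18  17  16  37  65 198 226 188  77  35  15   8   5  10   7
   6   7  10   8   7   8  10   7   7   9  10   9  10  11   8  11   9   9
   9   8   9   7   7  10   8   9   9   9   9  10  11  10  11   9] 29.725
[[ 20  21  21  17  17  19  19  21  18  17  18  18  17  20  21  19  18  20
   17  20  15  17  19  19  37  67 201 227 228 228 228 228 228 228 228]
 [ 20  21  21  21  21  19  18  19  17  20  21  18  18  19  18  18  16  19
   18  18  20  19  16  18  38  67 200 226 213  85   9   8   6   8  14]
 [ 20  19  20  21  20  21  19  19  21  20  20  19  18  19  15  17  19  18
   18  19  19  19  18  16  38  68 199 227 228 228 228 134  37  13  13]
 [ 19  19  20  20  20  20  20  21  19  22  19  19  20  16  19  18  17  20
   18  19  19  20  18  19  37  69 199 227 190  80  38  40  15   8  11]
 [ 19  21  21  20  19  21  20  19  22  20  17  19  19  19  20  20  18  19
   17  19  17  21  17  19  36  69 199 227 229 228 228 207 202 203 185]]
```

The views agree: the finger opening measured in w1 (95 mm spanning about 183 px) and the tip's row both put the real fingertips about 41 mm above the nominal TCP, with their front at x=+10 mm. I'll go on down with that in mind.

```bash
python3 - <<'E'
from h import *
a=-.1955;s=np.array([np.cos(a),np.sin(a),0]);c=np.array([.5733,-.1601,0])
p=c+.024*s
r.servo_line([p[0],p[1],.032],max_speed=.02); r.pause(.1); t=get_time()
f0=np.mean([get_ft_force() for i in range(3)],0)
h=r.servo_line([p[0],p[1],.0175],max_speed=.0014,contact_N=1.5)
print(h,get_tcp_pos(),get_time()-t)
f=[]
for i in range(6): r.pause(.03); f.append(get_ft_force())
print(h,get_tcp_pos(),np.mean(f,0)-f0,np.std(f,0),get_time())
E
```

```text
True [ 0.5969 -0.1648  0.0262] 2.2500000000000036
True [ 0.5969 -0.1648  0.0262] [-0.2586  0.3659  4.1554] [0.403  0.5388 0.5417] 32.775
```

```bash
python3 - <<'E'
from h import *
a=-.1955;s=np.array([np.cos(a),np.sin(a),0])
p0=np.array(get_tcp_pos()); np.save("p0.npy",p0)
def F(): return np.mean([(r.pause(.02),get_ft_force())[1] for i in range(4)],0)
p=p0.copy();z=p0[2];print(z)
for d in(.006,.025,.044,.064):
    q=p0-d*s; q[2]=z; r.servo_line(q,max_speed=.025); f=F(); print(d,get_tcp_pos(),f,get_time())
    if f[2]<1.5: z-=.0002
    if f[2]>5.5: z+=.0002
im,C=shot("wrist","w7"); print(get_time())
g=im.max(2).astype(int)
print("slide row end",[ (int(np.argmax(g[60:,u]>130))+60) for u in (232,249,266)])
for row in(205,212): 
    k=np.where(g[row,215:285]>130)[0]+215; print(row,k.min() if len(k) else None,k.max() if len(k) else None)
cv2.imwrite("pics/w7b.png",cv2.resize(im,(800,600)))
E
```

```text
0.026214287671159568
0.006 [ 0.5905 -0.1635  0.0262] [-1.1155  0.0896  4.655 ] 33.2
0.025 [ 0.5719 -0.1598  0.0262] [-1.3294  0.1642  4.847 ] 34.175
0.044 [ 0.5533 -0.1561  0.0262] [-1.4616  0.3995  5.0221] 35.15
0.064 [ 0.5337 -0.1522  0.0262] [-1.0481 -0.2191  5.6459] 36.1667
36.2167
slide row end [214, 214, 214]
205 None None
212 None None
```

View pics/w7b.png

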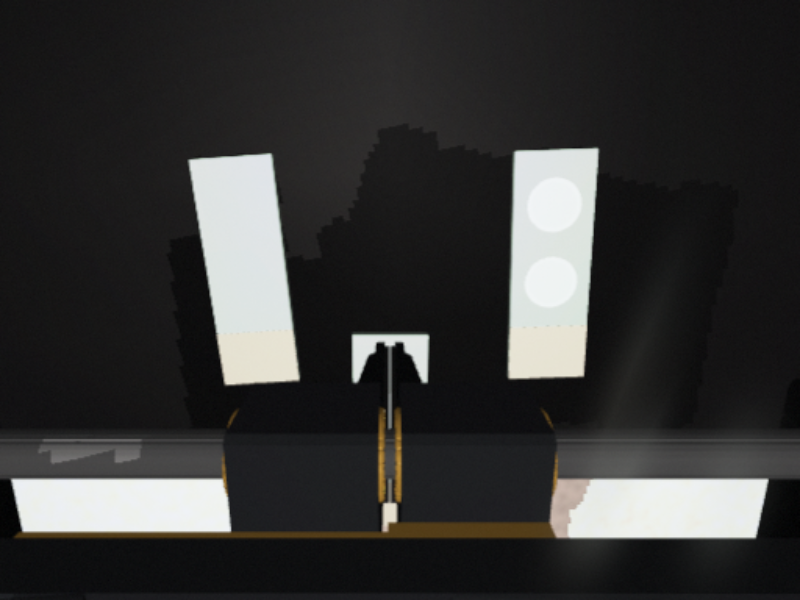

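w7 shows the slide was dragged along under the fingertips: clear end at (390,335), and the neighbours at (245,265) and (553,262) are undisturbed. The overhang should be about 29 mm. Now I pinch the frosted end and lift.

```bash
python3 - <<'E'
from h import *
a=-.1955;s=np.array([np.cos(a),np.sin(a),0])
c=np.array([.5733,-.1601,0])-.064*s; z0=.0262
p=np.array(get_tcp_pos()); p[2]=.032; r.servo_line(p,max_speed=.03); p[2]=.062; r.servo_line(p,max_speed=.12)
q=c-.025*s; q[2]=.062; ungrasp(); r.servo_line(q,down(a),max_speed=.12)
q[2]=z0-.015; h=r.servo_line(q,max_speed=.06,contact_N=6); print("hit",h,get_tcp_pos(),get_time())
if not h:
    close_gripper(); print(get_finger_gap(),get_finger_force(),get_time())
    if get_finger_gap()>.02:
        q[2]+=.004; r.servo_line(q,max_speed=.02); q[2]=.06; r.servo_line(q,max_speed=.12)
        print(get_finger_gap(),get_finger_force(),get_tcp_pos(),get_time())
E
```

```text
hit False [ 0.4864 -0.143   0.0117] 40.05
0.02494180941889716 29.999192655086517 41.1583
0.02515641297149057 29.99909073114395 [ 0.486  -0.1428  0.06  ] 42.0333
```

```bash
cat >> h.py <<'E'
AX=1.346;U=np.array([np.cos(AX),np.sin(AX)]);V=np.array([-U[1],U[0]]);UE=.3258;VC=-.4274
def sc(x,z,dv=0): return np.r_[(UE+x)*U+(VC+dv)*V,z]   # TCP at scanner x, world z
E
python3 - <<'E'
from h import *
r.goto(sc(-.060,.05),down(AX)); r.servo_line(sc(-.057,.015),max_speed=.06); r.pause(.1)
im,C=shot("wrist","w8"); print(get_tcp_pos(),get_finger_gap(),get_time())
cv2.imwrite("pics/w8b.png",cv2.resize(im[70:250,130:370],(800,600),interpolation=cv2.INTER_CUBIC))
E
```

```text
[0.477  0.1669 0.0156] 0.025440262903422568 44.0917
```

View pics/w8b.png

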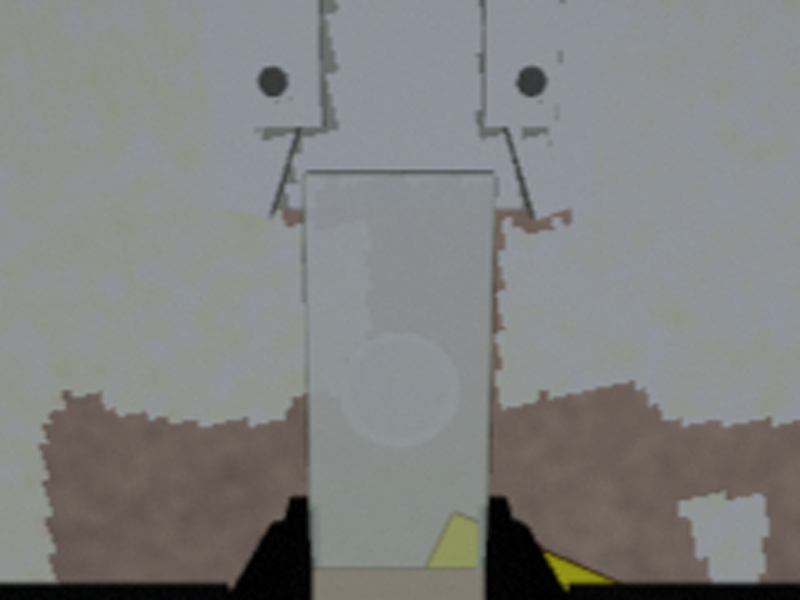

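w8 shows the slide well aligned: end at columns 305–494 (centre 399.5) against lips and screws centred at about 402.5, so it needs 0.4 mm to the right. Its end (row 172) is 6 mm past the front edge (row 215), and the lips begin at row 128. I'll touch the bed gently, then feed it.

```bash
python3 - <<'E'
from h import *
D=-.0004
r.servo_line(sc(-.057,.0125,D),max_speed=.02); r.pause(.1)
f0=np.mean([(r.pause(.02),get_ft_force())[1] for i in range(4)],0)
h=r.servo_line(sc(-.057,.001,D),max_speed=.0013,contact_N=1.4)
z=get_tcp_pos()[2]
f=np.mean([(r.pause(.02),get_ft_force())[1] for i in range(4)],0)
print(h,z,f-f0,get_time(),get_finger_gap())
np.save("z.npy",[z])
E
```

```text
True 0.002551762418804261 [0.884  0.3275 2.0458] 47.4417 0.024781003573424717
```

```bash
python3 - <<'E'
from h import *
D=-.0004; z=float(np.load("z.npy")[0])+.0010
r.servo_line(sc(-.057,z,D),max_speed=.005)
h=r.servo_line(sc(-.045,z,D),max_speed=.007,contact_N=2.5)
print(h,get_tcp_pos(),get_ft_force(),get_time())
if not h:
    h=r.servo_line(sc(-.020,z,D),max_speed=.02,contact_N=3); print(h,get_ft_force(),get_time())
if not h:
    r.pause(.08)
    h=r.servo_line(sc(-.009,z,D),max_speed=.0014,contact_N=1.5)
    p=np.array(get_tcp_pos()); f=np.mean([(r.pause(.02),get_ft_force())[1] for i in range(4)],0)
    print(h,"x",p[:2]@U-UE,"v",p[:2]@V-VC,f,get_time(),get_finger_gap())
E
```

```text
False [0.4796 0.1784 0.0035] [ 0.0837 -0.093  -0.0148] 49.7917
False [0.2031 0.4051 0.0073] 51.1917
True x -0.015132829185837582 v -0.0004471960117559681 [ 0.0202 -0.1058  2.7864] 53.1667 0.02530712899814426
```

```bash
python3 - <<'E'
from h import *
f=np.mean([(r.pause(.02),get_ft_force())[1] for i in range(8)],0); print(f,get_moment(),get_tcp_pos(),get_time())
im,C=shot("wrist","w9")
for dv in(-.005,0,.005):
    xs=np.arange(.030,.060,.001); print([int(im[int(round(q[1])),int(round(q[0]))].mean()) for x in xs for q in[proj(C,sc(x,.0576,dv))]])
# column profile under the slide centre line: rows
q=proj(C,sc(.048,.0576)); print(q, proj(C,sc(.03,.0576)))
u=int(round(q[0])); print([int(v) for v in im[int(q[1])-14:int(q[1])+14,u-3:u+4].mean((1,2))])
E
```

```text
[0.2163 0.1579 2.6124] [ 0.1057 -0.1411 -0.0014] [0.4863 0.2075 0.0036] 53.3
[140, 141, 140, 141, 140, 142, 141, 141, 142, 140, 140, 142, 141, 142, 143, 142, 143, 141, 147, 148, 149, 150, 148, 149, 104, 149, 149, 148, 148, 148]
[141, 141, 141, 140, 142, 141, 141, 140, 141, 142, 143, 142, 142, 142, 143, 142, 143, 143, 148, 149, 149, 148, 149, 149, 103, 149, 150, 149, 149, 147]
[140, 140, 141, 141, 142, 143, 141, 142, 140, 141, 141, 142, 143, 142, 141, 142, 141, 141, 149, 149, 148, 148, 150, 149, 103, 148, 147, 149, 148, 148]
[249.3718 121.3383] [249.3741 161.2472]
[103, 95, 141, 148, 148, 149, 149, 149, 149, 149, 149, 149, 149, 148, 149, 148, 143, 142, 141, 142, 142, 142, 141, 142, 142, 142, 141, 142]
```

```bash
python3 - <<'E'
from h import *
D=-.0004
F=lambda:np.mean([(r.pause(.02),get_ft_force())[1] for i in range(5)],0)
p=np.array(get_tcp_pos()); x=p[:2]@U-UE; z0=float(np.load("z.npy")[0])
h=r.servo_line(sc(x-.0003,z0,D),max_speed=.001,contact_N=1.6); z=get_tcp_pos()[2]; print(h,z-z0,F(),get_time())
h=r.servo_line(sc(x+.002,z,D),max_speed=.0012,contact_N=1.6); p=np.array(get_tcp_pos()); print(h,p[:2]@U-UE,F(),get_time())
E
```

```text
True 0.0009652875711270367 [-0.7585  0.2048  3.4507] 53.6417
True -0.015141947900014718 [0.3077 0.0971 3.1449] 54.0
```

```bash
python3 - <<'E'
from h import *
D=-.0004
F=lambda:np.mean([(r.pause(.02),get_ft_force())[1] for i in range(5)],0)
p=np.array(get_tcp_pos()); x=p[:2]@U-UE; z=p[2]
r.servo_line(sc(x-.0008,z,D),max_speed=.003); print("back",F(),get_moment())
for k in range(4):
    z-=.0003; h=r.servo_line(sc(x-.0008,z,D),max_speed=.0012,contact_N=3); f=F(); print(h,get_tcp_pos()[2],f,get_time())
    if f[2]>5: break
E
```

```text
back [0.3278 0.9929 2.4065] [ 0.1148 -0.1922  0.001 ]
False 0.003427829743675684 [-0.6706  0.5001  4.1887] 54.8083
False 0.0032662892757535575 [-1.4227 -0.0169  6.0892] 55.1417
```

```bash
python3 - <<'E'
from h import *
from scipy.spatial.transform import Rotation as Ro
D=-.0004
F=lambda:np.mean([(r.pause(.02),get_ft_force())[1] for i in range(3)],0)
p=np.array(get_tcp_pos()); x=p[:2]@U-UE; z=p[2]+.0005
r.servo_line(sc(x,z,D),max_speed=.004); f=F(); print(f,get_moment(),get_time())
fz=f[2];th=0
for t in(.008,.016,.023):
    Rt=Ro.from_rotvec(t*np.r_[V,0]).as_matrix()@down(AX)
    r.servo_line(sc(x-.051*t,z+.015*t,D),Rt,max_speed=.004); f=F(); th=t; print(t,f,get_moment(),get_time())
    if f[2]>fz+2.5: break
np.savez("t.npz",th=th,x=x,z=z)
E
```

```text
[0.2215 0.679  2.7512] [ 0.0354 -0.1134 -0.018 ] 55.55
0.008 [ 0.2461 -0.3402  1.4362] [-0.0351 -0.1618 -0.0015] 55.8583
0.016 [-0.0588 -0.3329  1.4359] [ 0.0254 -0.0479  0.009 ] 56.1667
0.023 [-0.5467 -0.3333  1.0318] [ 0.0497 -0.0577 -0.0151] 56.4667
```

```bash
python3 - <<'E'
from h import *
D=-.0004
F=lambda:np.mean([(r.pause(.02),get_ft_force())[1] for i in range(3)],0)
s=np.load("t.npz");th,x,z=map(float,(s["th"],s["x"],s["z"]))
zz=z+.015*th-.0002; xb=x-.051*th
h=r.servo_line(sc(xb+.0025,zz,D),max_speed=.0014,contact_N=1.8); p=np.array(get_tcp_pos()); print(h,p[:2]@U-UE-xb-x*0,xb,F(),get_moment(),get_time())
E
```

```text
True 0.0007184788605836476 -0.017086640485582526 [0.1679 0.0079 1.8279] [ 0.0558 -0.1745 -0.0496] 57.0083
```

```bash
python3 - <<'E'
from h import *
ungrasp(); print(get_time(),get_finger_gap())
p=np.array(get_tcp_pos()); p[2]+=.05; p[:2]-=.004*U; r.servo_line(p,max_speed=.1); print(get_time())
im,C=shot("wrist","w10")
for dv in(-.005,.005):
    xs=np.arange(-.034,.060,.001); print([int(im[int(round(q[1])),int(round(q[0]))].mean()) for x in xs for q in[proj(C,sc(x,.0576,dv))] if 0<=q[1]<384])
for xx in(-.022,-.012,-.004): 
    print([int(im[int(round(q[1])),int(round(q[0]))].mean()) for y in np.arange(-.018,.0181,.001) for q in[proj(C,sc(xx,.0576,y))]])
E
```

```text
58.225 0.09474918955813597
58.875
[86, 86, 86, 86, 85, 84, 100, 108, 111, 112, 110, 111, 111, 110, 109, 111, 112, 112, 111, 111, 112, 112, 113, 113, 112, 122, 123, 125, 124, 124, 125, 125, 124, 126, 126, 126, 127, 125, 124, 126, 126, 125, 126, 127, 126, 127, 132, 135, 132, 131, 131, 131, 131, 131, 131, 131, 131, 134, 133, 127, 128, 128, 128, 129, 127, 127, 129, 127, 128, 127, 127, 128, 130, 127, 128, 127, 129, 129, 129, 127, 128, 128, 134, 136, 134, 135, 133, 133, 93, 134, 135, 135, 132, 134]
[85, 87, 87, 88, 88, 87, 96, 109, 110, 110, 110, 112, 111, 113, 109, 110, 112, 111, 111, 111, 111, 112, 112, 113, 112, 109, 124, 125, 124, 125, 124, 127, 125, 123, 126, 128, 124, 126, 125, 127, 126, 125, 126, 128, 127, 130, 133, 132, 130, 132, 131, 131, 131, 130, 131, 131, 133, 134, 132, 131, 128, 125, 128, 128, 127, 127, 126, 128, 127, 128, 126, 130, 127, 128, 128, 129, 128, 126, 130, 127, 128, 127, 135, 134, 134, 135, 135, 135, 98, 133, 134, 134, 133, 134]
[86, 91, 90, 89, 90, 90, 112, 109, 110, 111, 111, 109, 110, 111, 110, 111, 110, 110, 110, 111, 111, 111, 110, 111, 110, 110, 112, 111, 110, 112, 110, 106, 89, 88, 84, 83, 85]
[89, 87, 89, 88, 89, 80, 96, 110, 110, 111, 111, 112, 111, 113, 111, 112, 113, 112, 111, 113, 112, 110, 112, 112, 112, 111, 112, 111, 112, 114, 111, 115, 87, 86, 85, 85, 85]
[90, 90, 91, 91, 89, 81, 107, 124, 125, 124, 126, 126, 125, 125, 125, 125, 124, 123, 124, 124, 125, 125, 124, 124, 126, 126, 125, 124, 125, 124, 125, 93, 81, 88, 91, 91, 89]
```

The profile shows the slide home: frosted edge at x = −28 mm, nose at the stop at about 48 mm, square and centred. The gripper is clear, so I hand in.

```bash
python3 -c "
from station import *
print(order.close_job(),get_time())"
```

```text
the job is handed in; nothing more can be done
the job is handed in; nothing more can be done
```

I slid the single-cavity slide out, gripped it by its edges, fed it fully home under the lips against the stop and released it; the job was handed in shortly after 58.9 s, with contact forces on the glass reaching about 6 N.

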